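# Line up the laundry tins by height on the striped board

### The arm

A 7-joint arm with a two-finger parallel gripper is mounted at the origin on the work surface. World frame = base frame: x ahead of the robot, y to its left, z up, the work surface at z = 0. Lengths are in m, angles in rad, forces in N, time in s.
With the tool pointing down it reaches from about 0.425 to 0.925 m from the base axis. Payload 6.8 kg.
Tool frame: the origin (TCP) lies between the finger pads; the fingertips stand 22 mm ahead of it and the grasp point (between the pads) lies 3 mm ahead of it; z points along the fingers, y is the direction in which the jaws open and shut (so a half turn about z gives the same grasp; the last joint's range is limited). The gripper opens to 85 mm and grips with 20 to 120 N. Pads are 22 mm wide; open, the fingers measure 114 mm over their backs; the gripper's body (76 mm by 85 mm) begins 54 mm behind the grasp point. The pads swing forward as they close: fully open they stand 13 mm farther back than shut.
Start: joints at [1.216, 0.477, 0.022, 1.555, -0.011, 1.109, -0.083], TCP at [0.165, -0.655, 0.219] pointing down, gripper open.
Joint ranges: [-2.96, 2.96], [-0.34, 2.1], [-1.41, 1.46], [0.24, 2.44], [-1.37, 4.51], [0.17, 1.92], [-2.96, 2.96]. Speed limits (rad/s): [2.39, 2.39, 3.14, 3.14, 3.14, 3.14, 3.14].

### API

Orientations are given as a unit quaternion [w, x, y, z].
In Python, from station import bot gives the robot as it stands. The module is installed in compiled form; this text tells all that it offers.
- The arm moves only by the tool drive_tool, never from a script. Its argument "series" is one flat list of numbers, 7 for each row, row after row: the opening, from -1 (shut) to 1 (fully open), then the shift along the tool's x, y, z in mm, then the turn, a rotation vector about the tool's x, y, z in rad. In form: [jaw, x, y, z, wx, wy, wz, jaw, x, y, z, wx, wy, wz, ...]. A call has 1 to 12 rows; each row shifts and turns the commanded pose from where the row before left it, along the tool's axes as they then stand; what a row does not reach is not made up. A row lasts 1/8 s, in which the tool goes at most 62.5 mm and 10.7 degrees, less where a joint would pass 70% of its speed; a pose out of reach is approached as far as the arm can. A call with a gripper value outside its range is refused whole. The fingers move at their own pace and stop on an object; "force" is the grip in N (left out, the last holds). Time passes only in rows, so rows that do not move let the fingers close. It gives the time, the measured TCP pose, the force and the opening at its end, in the units of the state.
- bot.get_obs(): the state, without advancing time (a new reading comes with each control period).
- bot.read_camera(name): name is "scene" or "top"; returns a dict with "pixels" (384x512x3 uint8, blue, green, red), "camera_matrix" (3x3 intrinsics, pixels), "rvec" (rotation vector, rad) and "tvec" (3), from world to camera coordinates, as OpenCV has them. Camera axes: x right, y down, z forward; pixel columns grow to the right and rows downward; lengths in m; the calibration is good to about 2 mm. A picture is of the moment at which its call begins. There is no depth.
- bot.hand_in(): hands the job in, once; it reports no verdict.
The state is a dict: "t": time; "q": joint angles; "joint_vel": joint speeds; "joint_torque": joint torques, N m; "eef_pos": TCP position; "tool_rot": TCP orientation; "contact_force": force on the tool from outside, world axes, zero at the start; "torque": the same for the moment, N m; "gripper_width": opening from 0.0 (shut) to 1.0 (fully open).
Only numpy, scipy, OpenCV 4.12 (cv2) and the standard library are available. Lean on these libraries where they do the work, as an engineer would, in place of code of your own. Each camera call takes 0.05 s, during which the arm holds its last target. There are 200 camera calls.

### The job

Stand the four storage tins with coloured lids upright on the four green marks of the striped board, one centred on each mark, in order of height: the shortest on the mark next to the cactus, the tallest on the mark next to the soap dish. Never tip a tin over, and leave the cactus, the soap dish and the amber jar standing where they are.

Things in the scene. Friction and masses are not known exactly. Their poses are not given: they have to be found in the camera images.
- tin_black: Round aluminium storage tin with a flat black lid and a black band near its foot, loose, standing upright on the counter: straight sides, 60 mm in diameter, 64 mm high with the lid (shortest of the four tins), 150 to 310 g. The lid does not come off. Origin: centre of its underside, z up along its axis; its yaw has no meaning.
- tin_red: Round aluminium storage tin with a flat red lid and a red band near its foot, loose, standing upright on the counter: straight sides, 48 mm in diameter, 82 mm high with the lid (second shortest of the four tins), 150 to 310 g. The lid does not come off. Origin: centre of its underside, z up along its axis; its yaw has no meaning.
- tin_blue: Round aluminium storage tin with a flat blue lid and a blue band near its foot, loose, standing upright on the counter: straight sides, 56 mm in diameter, 100 mm high with the lid (second tallest of the four tins), 150 to 310 g. The lid does not come off. Origin: centre of its underside, z up along its axis; its yaw has no meaning.
- tin_yellow: Round aluminium storage tin with a flat yellow lid and a yellow band near its foot, loose, standing upright on the counter: straight sides, 52 mm in diameter, 118 mm high with the lid (tallest of the four tins), 150 to 310 g. The lid does not come off. Origin: centre of its underside, z up along its axis; its yaw has no meaning.
- board: Fixed striped wooden board on the counter beyond the tins: 130 (its x) x 490 (its y) x 18 mm. Origin: centre of its underside; z up, x roughly away from the robot. Four flush green round marks, 64 mm across with a white centre dot, in one row on its top face (z = 18 mm): centres at x = 0, y = -120, -40, +40, +120 mm in its frame.
- cactus: Bystander: small round green cactus in a terracotta pot, 54 mm across, 84 mm high, loose, on one end of the board, 208 mm from its middle along the row (which end changes from start to start). It shows the end of the row for the shortest tin. Origin: centre of its underside.
- soap_dish: Bystander: round blue soap dish with a white bar of soap, 58 mm across, 31 mm high, loose, standing on the other end of the board, 208 mm from its middle. Origin: centre of its underside.
- amber_jar: Bystander: amber glass jar with a white cap, 48 mm across, 115 mm high, loose, standing on the counter among the tins. It stays where it is. Origin: centre of its underside.

How it is judged:
At the end, for the whole second after the job is handed in: The four tins stand upright (0.1 rad) on the four marks, centres within 13 mm along and across the row, heights rising from the cactus to the soap dish; released and at rest; cactus, soap dish and amber jar upright within 20 mm of their starts (((y of cactus in the frame of board above 0 m and y of tin_black in the frame of board between 0.107 and 0.133 m and y of tin_red in the frame of board between 0.027 and 0.053 m and y of tin_blue in the frame of board between -0.053 and -0.027 m and y of tin_yellow in the frame of board between -0.133 and -0.107 m) or (y of cactus in the frame of board below 0 m and y of tin_black in the frame of board between -0.133 and -0.107 m and y of tin_red in the frame of board between -0.053 and -0.027 m and y of tin_blue in the frame of board between 0.027 and 0.053 m and y of tin_yellow in the frame of board between 0.107 and 0.133 m)) and x of tin_black in the frame of board between -0.013 and 0.013 m and z of tin_black in the frame of board between 0.013 and 0.023 m and angle between each of tin_black, tin_red, tin_blue, tin_yellow's own z axis and vertical below 0.1 rad and linear speed of each of tin_black, tin_red, tin_blue, tin_yellow below 0.02 m/s and contact force between each of tin_black, tin_red, tin_blue, tin_yellow and the fingers below 0.1 N and x of tin_red in the frame of board between -0.013 and 0.013 m and z of tin_red in the frame of board between 0.013 and 0.023 m and x of tin_blue in the frame of board between -0.013 and 0.013 m and z of tin_blue in the frame of board between 0.013 and 0.023 m and x of tin_yellow in the frame of board between -0.013 and 0.013 m and z of tin_yellow in the frame of board between 0.013 and 0.023 m and distance of each of cactus, soap_dish, amber_jar from where it was at the start of the episode below 0.02 m and angle between each of cactus, soap_dish, amber_jar's own z axis and vertical below 0.15 rad); the robot touches nothing.
It fails at once if a tin is tipped over (more than 0.7 rad) (angle between any of tin_black, tin_red, tin_blue, tin_yellow's own z axis and vertical above 0.7 rad).
It fails at once if the cactus is shifted by more than 20 mm or tipped (distance of cactus from where it was at the start of the episode above 0.02 m or angle between cactus's own z axis and vertical above 0.35 rad).
It fails at once if the soap dish is shifted by more than 20 mm or tipped (distance of soap_dish from where it was at the start of the episode above 0.02 m or angle between soap_dish's own z axis and vertical above 0.35 rad).
It fails at once if the amber jar is shifted by more than 20 mm or tipped (distance of amber_jar from where it was at the start of the episode above 0.02 m or angle between amber_jar's own z axis and vertical above 0.35 rad).
It also fails if it takes over 96 s, if anything falls off the work surface, if the arm or the gripper's body presses on something with over 40 N, if the wrist force passes 120 N, or if a joint passes its speed limit or range.

## Working session

There is one attempt and no reset: what is moved stays moved. The work goes in short steps, Python scripts to look and compute and a tool call to move; the robot and the scene stay as the last step left them, time stands still between calls to the robot, and variables do not carry over. Pictures are saved under pics/ and viewed, about 12 in all and at most 16, crops included, and the job is handed in when it is done.

Besides the shell and the picture viewer there is one more tool, called after "Emit:" as name(argument=value, ...), one argument or row to a line, values as JSON. drive_tool: Moves the arm, as the interface text tells. Its arguments: {"type":"object","properties":{"series":{"type":"array"},"force":{"type":"number"}},"required":["series"]}

```bash
mkdir -p pics; cat > h.py <<'E'
import numpy as np, cv2
from station import bot
def cam(n):
    c=bot.read_camera(n); R=cv2.Rodrigues(np.array(c["rvec"],float))[0]
    return np.array(c["pixels"]),np.array(c["camera_matrix"],float),R,np.array(c["tvec"],float).ravel()
def ray(c,u,v,z):
    _,K,R,t=c; C=-R.T@t; d=R.T@np.linalg.inv(K)@[u,v,1]
    return C+d*(z-C[2])/d[2]
def proj(c,p):
    _,K,R,t=c; q=K@(R@np.array(p)+t); return q[:2]/q[2]
E
python3 - <<'E'
from h import *
for n in("top","scene"):
    c=cam(n); cv2.imwrite(f"pics/{n}0.png",cv2.resize(c[0],(800,600))); print(n,-c[2].T@c[3],c[2][2],c[1][0])
print(bot.get_obs())
E
```

```text
top [ 0.47848272 -0.02107302  0.92004075] [ 0.0822814   0.02263244 -0.99635212] [365.68994261   0.         253.93780029]
scene [ 0.77178615 -0.41464464  0.82837206] [-0.22933617  0.44268953 -0.86685114] [420.15604022   0.         257.25900467]
{'t': 0.1, 'q': array([ 1.21591905,  0.47770445,  0.02235858,  1.55635332, -0.01149276,
        1.10930825, -0.08310306]), 'joint_vel': array([ 5.65314175e-04, -2.77334777e-03,  7.82533950e-04, -1.98007572e-03,
       -9.35847545e-05,  2.94037879e-04, -6.84594929e-04]), 'joint_torque': array([ 4.47764236e-03, -5.97748768e+01,  1.61339689e+00, -2.81956100e+01,
        1.27765918e-02,  4.91582294e-03, -1.45261561e-05]), 'eef_pos': array([ 0.16472888, -0.65401704,  0.21843167]), 'tool_rot': array([-8.05356872e-04,  9.92396568e-01,  1.23078738e-01, -1.66900700e-04]), 'contact_force': array([ 0.31252534,  0.46494103, -0.31541231]), 'torque': array([-0.01840423,  0.01938548,  0.00980211]), 'gripper_width': 1.0035313640479362}
```

View pics/top0.png

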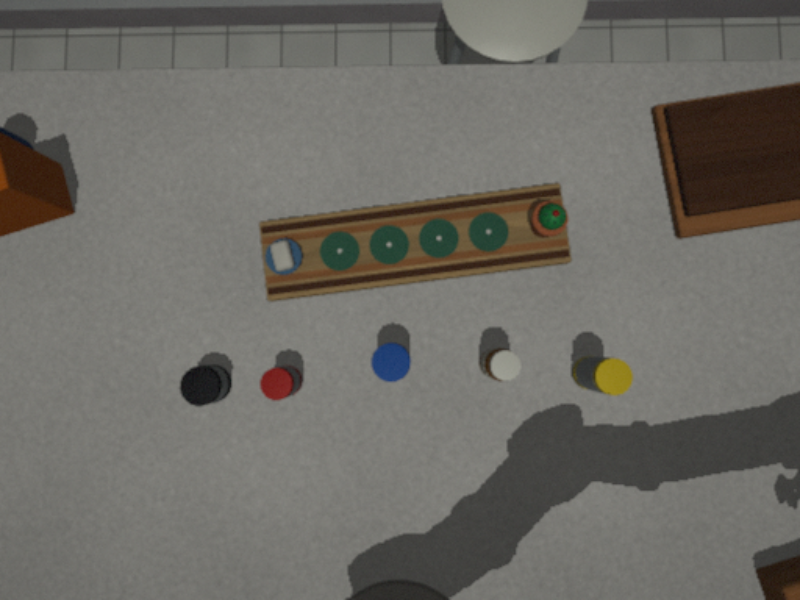

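View pics/scene0.png

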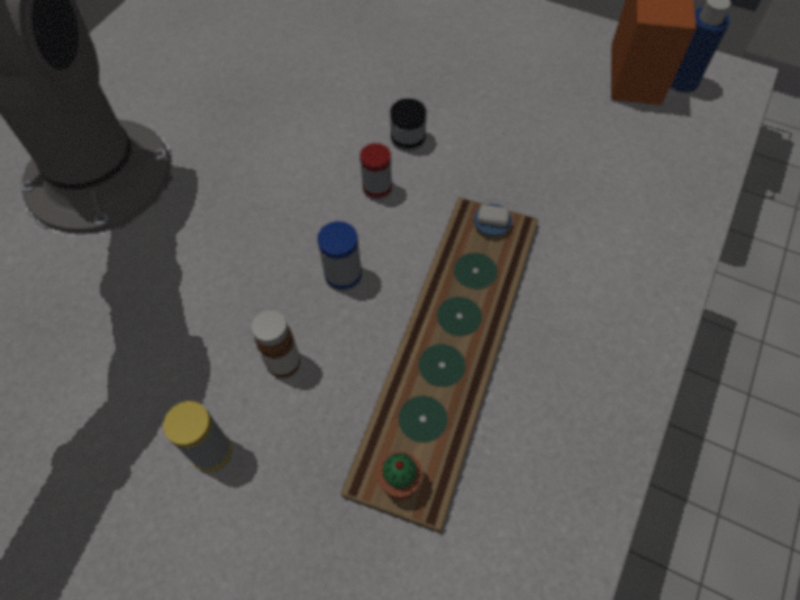

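The top view shows the board with soap at left (283,257) and cactus at right (550,217). The marks are at (340,251), (389,244), (438,238) and (488,231). The lids are black (203,385), red (277,383), blue (391,362) and yellow (613,377), with the jar cap at (505,365). So black goes to the rightmost mark and yellow to the leftmost. The scene view agrees.

```bash
cat > m.py <<'E'
from h import *
H={'black':.064,'red':.082,'blue':.100,'yellow':.118}
def mask(img,k):
    h=cv2.cvtColor(img,cv2.COLOR_BGR2HSV); i=img.astype(int)
    if k=='black': return (i.max(2)<38)
    if k=='red': return ((h[...,0]<6)|(h[...,0]>174))&(h[...,1]>170)&(h[...,2]>100)
    if k=='blue': return (abs(h[...,0].astype(int)-112)<10)&(h[...,1]>170)&(h[...,2]>90)
    if k=='yellow': return (abs(h[...,0].astype(int)-26)<6)&(h[...,1]>170)&(h[...,2]>120)
    if k=='white': return (h[...,1]<40)&(h[...,2]>150)
    if k=='green': return (abs(h[...,0].astype(int)-78)<12)&(h[...,1]>80)
def blobs(c,k,amin=60):
    n,l,s,ce=cv2.connectedComponentsWithStats(mask(c[0],k).astype(np.uint8))
    return [(s[i,4],s[i,2],s[i,3],ce[i]) for i in range(1,n) if s[i,4]>amin]
E
python3 - <<'E'
from m import *
for n in("top","scene"):
    c=cam(n); print(n)
    for k,z in list(H.items())+[('white',.115),('green',.018)]:
        for a,w,h,ce in blobs(c,k): 
            p=ray(c,*ce,z); 
            if .2<p[0]<1 and abs(p[1])<.5: print(k,a,w,h,ce.round(1),p[:2].round(4))
E
```

```text
top
black 181 16 69 [432.4 103.2] [ 0.7558 -0.4251]
black 500 26 25 [128.5 246.3] [0.4206 0.2921]
red 292 20 19 [176.6 245.2] [0.4241 0.1749]
blue 406 23 24 [249.9 231. ] [0.4564 0.0068]
yellow 411 23 23 [392.2 240.7] [ 0.4355 -0.301 ]
white 130 28 8 [321.5  34.4] [ 0.9024 -0.1579]
white 174 18 16 [322.4 235.5] [ 0.4467 -0.1517]
green 162 17 16 [352.7 138.5] [ 0.6828 -0.2468]
green 428 24 23 [312.3 148. ] [ 0.6594 -0.1463]
green 427 24 24 [280.4 152.1] [ 0.6497 -0.0669]
green 427 24 23 [248.8 156.2] [0.64   0.0121]
green 431 25 24 [216.9 160.3] [0.6302 0.0918]
scene
black 347 21 20 [260.9  73. ] [0.4233 0.2885]
black 68 21 8 [261.6  91.8] [0.4526 0.2327]
green 388 25 21 [303.9 173. ] [0.63  0.092]
green 445 26 23 [293.5 201.9] [0.6395 0.0128]
green 509 28 26 [282.4 233.4] [ 0.6495 -0.0665]
green 591 29 28 [270.2 267.7] [ 0.6592 -0.146 ]
green 248 19 21 [255.1 301.3] [ 0.6627 -0.2204]
```

```bash
cat > plan.py <<'E'
from h import *
from scipy.spatial.transform import Rotation as Ro
import sys
ROW=np.array([[.6594,-.1462],[.6496,-.0667],[.6398,.0125],[.6301,.0919]]) # cactus->soap
yb=(ROW[3]-ROW[0])/np.linalg.norm(ROW[3]-ROW[0]); 
Rt=np.array([[yb[0],yb[1],0],[yb[1],-yb[0],0],[0,0,-1]]).T
def show(*wps):
    o=bot.get_obs(); q=o['tool_rot']; R=Ro.from_quat([q[1],q[2],q[3],q[0]]).as_matrix(); p=np.array(o['eef_pos'])
    print('t',round(o['t'],2),'pos',p.round(4),'grip',round(o['gripper_width'],3),'F',np.round(o['contact_force'],1))
    print('rot to target (tool)',Ro.from_matrix(R.T@Rt).as_rotvec().round(4))
    for w in wps:
        w=np.array(w); print(w.round(3),'delta tool mm',(Rt.T@(w-p)*1000).round(1),'| now axes',(R.T@(w-p)*1000).round(1)); p=w
E
python3 - <<'E'
from m import *; from plan import show,ROW
c=cam("scene"); h=cv2.cvtColor(c[0],cv2.COLOR_BGR2HSV).astype(int)
for k,lo,hi,z in(('red',-8,8,.082),('blue',100,125,.1),('yellow',18,34,.118)):
    hh=h[...,0].copy(); hh[hh>150]-=180
    m=((hh>lo)&(hh<hi)&(h[...,1]>130)&(h[...,2]>60)).astype(np.uint8)
    n,l,s,ce=cv2.connectedComponentsWithStats(m)
    for i in range(1,n):
        if s[i,4]>80:
            p=ray(c,*ce[i],z)
            if p[0]<.56: print(k,s[i],p[:2].round(4))
show([.4355,-.301,.25],[.4355,-.301,.088])
E
```

```text
red [231  92  18  15 215] [0.4242 0.1736]
blue [204 142  24  21 400] [0.4561 0.0055]
yellow [105 257  30  29 627] [ 0.4372 -0.3029]
t 0.25 pos [ 0.1649 -0.6543  0.2188] grip 1.0 F [-1.2  0.2 -0.1]
rot to target (tool) [-7.0000e-04 -6.0000e-04 -1.4464e+00]
[ 0.436 -0.301  0.25 ] delta tool mm [317.6 311.8 -31.2] | now axes [ 348.8 -276.5  -30.9]
[ 0.436 -0.301  0.088] delta tool mm [  0.   0. 162.] | now axes [0.00e+00 1.00e-01 1.62e+02]
```

Emit:
drive_tool(
  series=[1,0,0,-4,0,0,-0.16,1,0,0,-4,0,0,-0.16,1,0,0,-4,0,0,-0.16,1,0,0,-4,0,0,-0.16,1,0,0,-4,0,0,-0.16,1,0,0,-4,0,0,-0.16,1,0,0,-4,0,0,-0.16,1,0,0,-3,0,0,-0.16,1,0,0,0,0,0,-0.166,1,0,0,0,0,0,0],
  force=40,
)

```text
t: 1.5
eef_pos: [0.1647, -0.6545, 0.2501]
tool_rot: [-0.0, 0.663, 0.748, 0.0]
contact_force: [-0.7, -0.1, 0.5]
gripper_width: 1.002
```

```bash
python3 -c "
from plan import *
show([.4358,-.3015,.25],[.4358,-.3015,.088])"
```

```text
t 1.5 pos [ 0.1647 -0.6545  0.2501] grip 1.002 F [-0.7 -0.1  0.5]
rot to target (tool) [ 0.0002 -0.0003 -0.0022]
[ 0.436 -0.302  0.25 ] delta tool mm [3.173e+02 3.122e+02 1.000e-01] | now axes [3.179e+02 3.115e+02 3.000e-01]
[ 0.436 -0.302  0.088] delta tool mm [  0.   0. 162.] | now axes [-1.00e-01 -0.00e+00  1.62e+02]
```

Emit:
drive_tool(
  series=[1,20,20,0,0,0,0,1,31,31,0,0,0,0,1,31,31,0,0,0,0,1,31,31,0,0,0,0,1,31,31,0,0,0,0,1,31,31,0,0,0,0,1,31,31,0,0,0,0,1,31,31,0,0,0,0,1,31,31,0,0,0,0,1,31,31,0,0,0,0,1,19,13,0,0,0,0,1,0,0,0,0,0,0],
)

```text
t: 3.0
eef_pos: [0.4369, -0.2991, 0.2505]
tool_rot: [0.0, 0.662, 0.749, 0.0]
contact_force: [-0.5, -0.5, -0.1]
gripper_width: 1.0
```

```bash
python3 -c "
from plan import *
show([.4358,-.3015,.25],[.4358,-.3015,.088])
c=cam('top'); cv2.imwrite('pics/a.png',c[0])"
```

```text
t 3.0 pos [ 0.4369 -0.2991  0.2505] grip 1.0 F [-0.5 -0.5 -0.1]
rot to target (tool) [ 0.0005 -0.0003  0.0004]
[ 0.436 -0.302  0.25 ] delta tool mm [-2.3 -1.4  0.5] | now axes [-2.3 -1.4  0.4]
[ 0.436 -0.302  0.088] delta tool mm [  0.   0. 162.] | now axes [-0.00e+00 -1.00e-01  1.62e+02]
```

View pics/a.png

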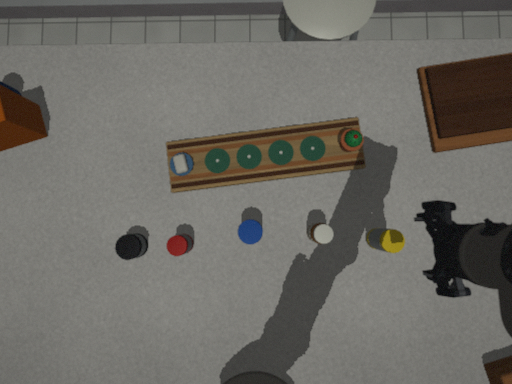

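```bash
python3 -c "
from plan import *
c=cam('top'); p=bot.get_obs()['eef_pos']; print(proj(c,p),proj(c,p-[0,0,.022]),[proj(c,p+[d,.12*d,.02]) for d in(-.05,.05)])
c=cam('scene'); i=c[0].copy(); cv2.circle(i,tuple(int(a) for a in proj(c,p)),3,(255,0,255),-1); print(proj(c,p)); cv2.imwrite('pics/b.png',i)"
```

```text
[418.61840919 244.70423886] [413.57652419 243.94152233] [array([428.18220174, 274.5686696 ]), array([418.88538434, 216.70333916])]
[ 92.96616923 239.85141217]
```

View pics/b.png

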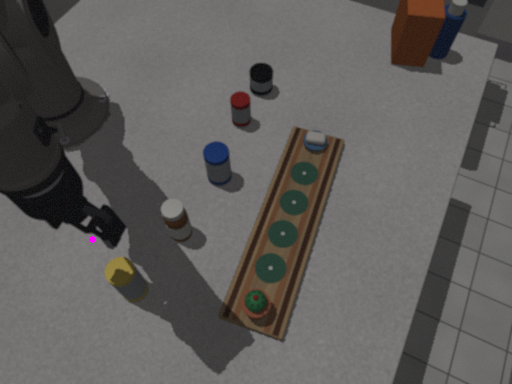

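The top view shows the open fingers, with tips near (422,210) and (430,280), straddling the yellow lid at (392,240). This matches the projected TCP once the hand's height is allowed for. The scene view agrees, with the TCP at (93,240) between the fingers. Next I descend and grip.

Emit:
drive_tool(
  series=[1,-2.3,-1.4,20,0,0,0,1,0,0,30,0,0,0,1,0,0,30,0,0,0,1,0,0,30,0,0,0,1,0,0,30,0,0,0,1,0,0,22,0,0,0,1,0,0,0,0,0,0,-1,0,0,0,0,0,0,-1,0,0,0,0,0,0,-1,0,0,0,0,0,0,-1,0,0,0,0,0,0,-1,0,0,0,0,0,0],
  force=50,
)

```text
t: 4.65
eef_pos: [0.4357, -0.3042, 0.0899]
tool_rot: [0.001, 0.663, 0.749, -0.0]
contact_force: [-0.4, -0.0, 5.2]
gripper_width: 0.587
```

```bash
python3 -c "
from plan import *
show([.4358,-.3015,.27],[*ROW[3],.27],[*ROW[3],.108])"
```

```text
t 4.65 pos [ 0.4357 -0.3042  0.0899] grip 0.587 F [-0.4 -0.   5.2]
rot to target (tool) [ 0.0017  0.0021 -0.0008]
[ 0.436 -0.302  0.27 ] delta tool mm [   2.7    0.4 -180.1] | now axes [   2.3    0.7 -180.1]
[0.63  0.092 0.27 ] delta tool mm [366.7 240.9   0. ] | now axes [366.9 240.6  -0.4]
[0.63  0.092 0.108] delta tool mm [  0.   0. 162.] | now axes [  0.3  -0.3 162. ]
```

Emit:
drive_tool(
  series=[-1,0,0,-10,0,0,0,-1,0,0,-30,0,0,0,-1,0,0,-40,0,0,0,-1,0,0,-40,0,0,0,-1,0,0,-40,0,0,0,-1,0,0,-20,0,0,0,-1,0,0,0,0,0,0],
)

```text
t: 5.52
eef_pos: [0.4355, -0.3037, 0.2702]
tool_rot: [0.002, 0.663, 0.749, 0.0]
contact_force: [0.2, -0.2, -2.3]
gripper_width: 0.586
```

Emit:
drive_tool(
  series=[-1,18,12,0,0,0,0,-1,30,20,0,0,0,0,-1,38,25,0,0,0,0,-1,38,25,0,0,0,0,-1,38,25,0,0,0,0,-1,38,25,0,0,0,0,-1,38,25,0,0,0,0,-1,38,25,0,0,0,0,-1,38,25,0,0,0,0,-1,30,20,0,0,0,0,-1,21,13,0,0,0,0,-1,0,0,0,0,0,0],
)

```text
t: 7.02
eef_pos: [0.6278, 0.0908, 0.2665]
tool_rot: [-0.001, 0.661, 0.75, -0.0]
contact_force: [-0.1, -0.0, -3.2]
gripper_width: 0.589
```

```bash
python3 -c "
from plan import *
show([*ROW[3],.27],[*ROW[3],.16],[*ROW[3],.108])
c=cam('top'); cv2.imwrite('pics/c.png',c[0]); d=cam('scene')[0];cv2.imwrite('pics/c.png',np.hstack([cv2.resize(c[0],(400,300)),cv2.resize(d,(400,300))]))"
```

```text
t 7.03 pos [0.6278 0.0908 0.2665] grip 0.589 F [-0.1 -0.  -3.2]
rot to target (tool) [-0.0025 -0.0017  0.0037]
[0.63  0.092 0.27 ] delta tool mm [ 0.8  2.4 -3.5] | now axes [ 0.8  2.4 -3.5]
[0.63  0.092 0.16 ] delta tool mm [  0.   0. 110.] | now axes [ -0.2   0.3 110. ]
[0.63  0.092 0.108] delta tool mm [ 0.  0. 52.] | now axes [-0.1  0.1 52. ]
```

View pics/c.png

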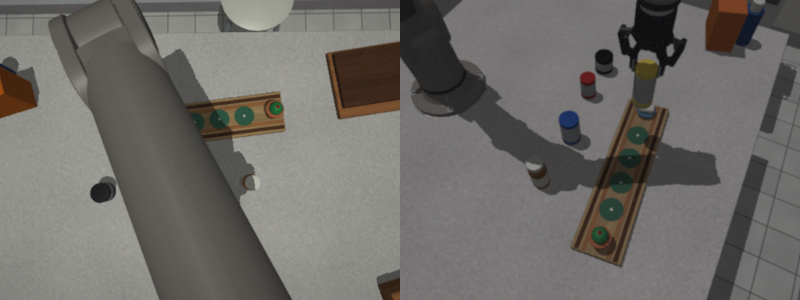

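The right half (scene) shows the yellow tin held upright over the soap-side mark. The left half (top) is blocked by the arm.

Emit:
drive_tool(
  series=[-1,0,2,25,0,0,0,-1,0,0,30,0,0,0,-1,0,0,30,0,0,0,-1,0,0,30,0,0,0,-1,0,0,20,0,0,0,-1,0,0,10,0,0,0,-1,0,0,0,0,0,0],
)

```text
t: 8.0
eef_pos: [0.6305, 0.088, 0.1231]
tool_rot: [-0.0, 0.663, 0.749, -0.0]
contact_force: [-0.4, -0.1, -2.9]
gripper_width: 0.588
```

```bash
python3 -c "
from plan import *
show([*ROW[3],.109])
c=cam('scene'); p=ray(c,0,0,0); i=c[0]; cv2.imwrite('pics/d.png',cv2.resize(i[60:260,200:400],None,fx=3,fy=3))
for s in(0,1):
  m=[.6301,.0919,.018]; print(proj(c,m))"
```

```text
t 8.0 pos [0.6305 0.088  0.1231] grip 0.588 F [-0.4 -0.1 -2.9]
rot to target (tool) [-0.0005  0.0001 -0.0008]
[0.63  0.092 0.109] delta tool mm [ 4.   0.1 14.1] | now axes [ 4.   0.1 14.1]
[303.91388977 173.00531446]
[303.91388977 173.00531446]
```

View pics/d.png

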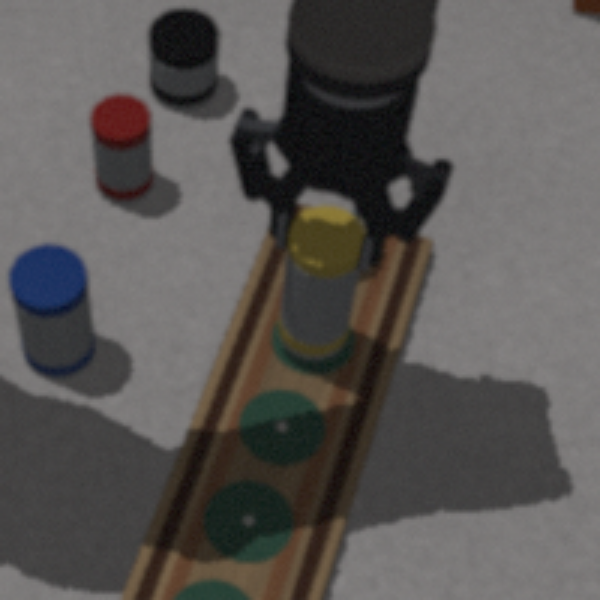

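The crop shows the yellow tin upright and just above the soap-side mark, with an even green rim around its foot at (315,345). I'll shift it 2.5 mm along the row, lower it and release.

Emit:
drive_tool(
  series=[-1,2.5,0,4,0,0,0,-1,0,0,4,0,0,0,-1,0,0,3,0,0,0,-1,0,0,2,0,0,0,-1,0,0,1,0,0,0,-1,0,0,0,0,0,0],
)

```text
t: 8.8
eef_pos: [0.6303, 0.0908, 0.1092]
tool_rot: [-0.0, 0.663, 0.749, -0.0]
contact_force: [0.7, -0.2, -2.6]
gripper_width: 0.586
```

Emit:
drive_tool(
  series=[-1,0,0,1,0,0,0,-1,0,0,1,0,0,0,-1,0,0,0,0,0,0],
)

```text
t: 9.18
eef_pos: [0.6306, 0.091, 0.1079]
tool_rot: [0.0, 0.663, 0.749, 0.0]
contact_force: [-2.6, -0.3, 2.6]
gripper_width: 0.591
```

Contact felt, so I release and rise.

Emit:
drive_tool(
  series=[0.5,0,0,0,0,0,0,1,0,0,0,0,0,0,1,0,0,0,0,0,0,1,0,0,0,0,0,0,1,0,0,-20,0,0,0,1,0,0,-30,0,0,0,1,0,0,-40,0,0,0,1,0,0,-40,0,0,0,1,0,0,-12,0,0,0,1,0,0,0,0,0,0],
)

```text
t: 10.42
eef_pos: [0.6307, 0.0909, 0.2506]
tool_rot: [0.001, 0.663, 0.749, 0.001]
contact_force: [0.3, -0.2, -0.8]
gripper_width: 1.0
```

```bash
python3 -c "
from plan import *
show([.4563,.0063,.25],[.4563,.0063,.072])
c=cam('scene');from m import blobs
h=cv2.cvtColor(c[0],cv2.COLOR_BGR2HSV).astype(int); m=((h[...,0]>18)&(h[...,0]<34)&(h[...,1]>130)&(h[...,2]>60)).astype(np.uint8)
n,l,s,ce=cv2.connectedComponentsWithStats(m)
print([(s[i],ray(c,*ce[i],.136)[:2]) for i in range(1,n) if s[i,4]>80])
cv2.imwrite('pics/e.png',cv2.resize(c[0],None,fx=1.5,fy=1.5))"
```

```text
t 10.43 pos [0.6307 0.0909 0.2506] grip 1.0 F [ 0.3 -0.2 -0.8]
rot to target (tool) [ 0.0021  0.0001 -0.0005]
[0.456 0.006 0.25 ] delta tool mm [ -62.7 -183.4    0.6] | now axes [ -62.8 -183.4    0.2]
[0.456 0.006 0.072] delta tool mm [  0.   0. 178.] | now axes [  0.   -0.4 178. ]
[(array([296, 132,  26,  23, 440], dtype=int32), array([0.62996726, 0.08837851]))]
```

View pics/e.png

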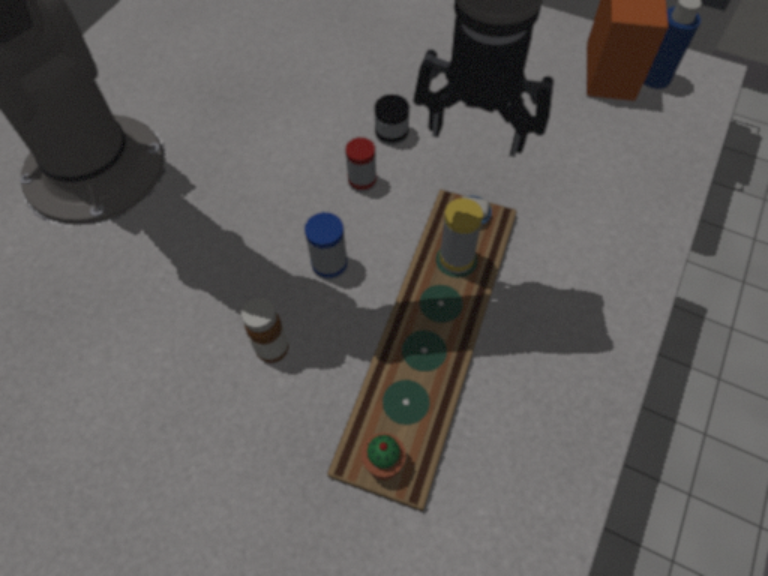

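The yellow tin stands on the soap-side mark (lid at (463,216)), released and upright. Blue is next.

Emit:
drive_tool(
  series=[1,-7,-20,0,0,0,0,1,-12,-36,0,0,0,0,1,-14,-40,0,0,0,0,1,-14,-40,0,0,0,0,1,-11,-33,0,0,0,0,1,-5,-14,0,0,0,0,1,0,0,20,0,0,0,1,0,0,35,0,0,0,1,0,0,35,0,0,0,1,0,0,20,0,0,0,1,0,0,0,0,0,0],
)

```text
t: 11.85
eef_pos: [0.4551, 0.0063, 0.1375]
tool_rot: [-0.002, 0.662, 0.749, -0.001]
contact_force: [-0.5, 0.4, 0.1]
gripper_width: 0.998
```

```bash
python3 -c "
from plan import *
show([.4563,.0063,.072])"
```

```text
t 11.85 pos [0.4551 0.0063 0.1375] grip 0.998 F [-0.5  0.4  0.1]
rot to target (tool) [-0.0041 -0.0015  0.0003]
[0.456 0.006 0.072] delta tool mm [-0.2  1.2 65.5] | now axes [-0.3  1.5 65.5]
```

Emit:
drive_tool(
  series=[1,0,1,15,0,0,0,1,0,0,20,0,0,0,1,0,0,20,0,0,0,1,0,0,10,0,0,0,1,0,0,0,0,0,0,0.3,0,0,0,0,0,0,-1,0,0,0,0,0,0,-1,0,0,0,0,0,0,-1,0,0,0,0,0,0,-1,0,0,0,0,0,0],
)

```text
t: 13.1
eef_pos: [0.4579, 0.0061, 0.0755]
tool_rot: [0.001, 0.663, 0.749, 0.0]
contact_force: [-2.0, -0.1, 7.9]
gripper_width: 0.63
```

Emit:
drive_tool(
  series=[-1,0,0,-10,0,0,0,-1,0,0,-30,0,0,0,-1,0,0,-40,0,0,0,-1,0,0,-40,0,0,0,-1,0,0,-20,0,0,0,-1,0,0,0,0,0,0],
)

```text
t: 13.85
eef_pos: [0.4583, 0.0062, 0.216]
tool_rot: [0.002, 0.663, 0.749, 0.001]
contact_force: [0.3, 0.0, -2.2]
gripper_width: 0.626
```

```bash
python3 -c "
from plan import *
show([*ROW[2],.22],[*ROW[2],.1])"
```

```text
t 13.85 pos [0.4583 0.0062 0.216 ] grip 0.626 F [ 0.3  0.  -2.2]
rot to target (tool) [ 0.0037  0.0012 -0.0007]
[0.64  0.012 0.22 ] delta tool mm [-15.9 181.   -4. ] | now axes [-15.8 181.   -3.3]
[0.64  0.012 0.1  ] delta tool mm [  0.   0. 120.] | now axes [ 1.0e-01 -4.0e-01  1.2e+02]
```

Emit:
drive_tool(
  series=[-1,-2,20,0,0,0,0,-1,-3,35,0,0,0,0,-1,-4,40,0,0,0,0,-1,-4,40,0,0,0,0,-1,-3,32,0,0,0,0,-1,0,14,0,0,0,0,-1,0,0,15,0,0,0,-1,0,0,30,0,0,0,-1,0,0,30,0,0,0,-1,0,0,20,0,0,0,-1,0,0,10,0,0,0,-1,0,0,0,0,0,0],
)

```text
t: 15.35
eef_pos: [0.6385, 0.0123, 0.109]
tool_rot: [-0.0, 0.663, 0.749, -0.0]
contact_force: [-0.3, 0.2, -1.8]
gripper_width: 0.628
```

```bash
python3 -c "
from plan import *
show([*ROW[2],.094])"
```

```text
t 15.35 pos [0.6385 0.0123 0.109 ] grip 0.628 F [-0.3  0.2 -1.8]
rot to target (tool) [-0.0008 -0.0001 -0.0004]
[0.64  0.012 0.094] delta tool mm [ 0.1  1.4 15. ] | now axes [ 0.1  1.4 15. ]
```

Emit:
drive_tool(
  series=[-1,0,1.4,4,0,0,0,-1,0,0,4,0,0,0,-1,0,0,3,0,0,0,-1,0,0,2,0,0,0,-1,0,0,1,0,0,0,-1,0,0,1,0,0,0,-1,0,0,0,0,0,0],
)

```text
t: 16.23
eef_pos: [0.6403, 0.0124, 0.0943]
tool_rot: [-0.0, 0.663, 0.749, -0.0]
contact_force: [0.3, 0.2, -1.5]
gripper_width: 0.63
```

Emit:
drive_tool(
  series=[-1,0,0,1,0,0,0,-1,0,0,1,0,0,0,-1,0,0,0,0,0,0],
)

```text
t: 16.6
eef_pos: [0.6405, 0.0126, 0.0936]
tool_rot: [0.0, 0.663, 0.749, 0.0]
contact_force: [-3.4, -0.3, 7.9]
gripper_width: 0.62
```

Emit:
drive_tool(
  series=[0.5,0,0,0,0,0,0,1,0,0,0,0,0,0,1,0,0,0,0,0,0,1,0,0,0,0,0,0,1,0,0,-20,0,0,0,1,0,0,-30,0,0,0,1,0,0,-40,0,0,0,1,0,0,-40,0,0,0,1,0,0,-20,0,0,0,1,0,0,0,0,0,0],
)

```text
t: 17.85
eef_pos: [0.6411, 0.0127, 0.244]
tool_rot: [0.001, 0.663, 0.749, 0.001]
contact_force: [0.6, -0.8, -0.5]
gripper_width: 0.998
```

```bash
python3 -c "
from plan import *
show([.4242,.1743,.25],[.4242,.1743,.12],[.4242,.1743,.054])"
```

```text
t 17.85 pos [0.6411 0.0127 0.244 ] grip 0.998 F [ 0.6 -0.8 -0.5]
rot to target (tool) [ 0.0031  0.0004 -0.0005]
[0.424 0.174 0.25 ] delta tool mm [ 186.9 -195.5   -6. ] | now axes [ 186.8 -195.6   -6.6]
[0.424 0.174 0.12 ] delta tool mm [  0.   0. 130.] | now axes [ 1.0e-01 -4.0e-01  1.3e+02]
[0.424 0.174 0.054] delta tool mm [ 0.  0. 66.] | now axes [ 0.  -0.2 66. ]
```

Emit:
drive_tool(
  series=[1,18,-19,0,0,0,0,1,28,-29,0,0,0,0,1,31,-32,0,0,0,0,1,31,-32,0,0,0,0,1,31,-33,0,0,0,0,1,28,-30,0,0,0,0,1,20,-20,0,0,0,0,1,0,0,20,0,0,0,1,0,0,35,0,0,0,1,0,0,30,0,0,0,1,0,0,15,0,0,0,1,0,0,0,0,0,0],
)

```text
t: 19.35
eef_pos: [0.4229, 0.1739, 0.1411]
tool_rot: [-0.001, 0.663, 0.749, -0.001]
contact_force: [-0.8, -0.0, -0.3]
gripper_width: 1.0
```

```bash
python3 -c "
from plan import *
show([.4242,.1743,.054])
c=cam('scene');cv2.imwrite('pics/f.png',cv2.resize(c[0],None,fx=1.5,fy=1.5))"
```

```text
t 19.35 pos [0.4229 0.1739 0.1411] grip 1.0 F [-0.8 -0.  -0.3]
rot to target (tool) [-0.0032  0.0003 -0.0001]
[0.424 0.174 0.054] delta tool mm [ 0.3  1.3 87.1] | now axes [ 0.3  1.6 87.1]
```

View pics/f.png

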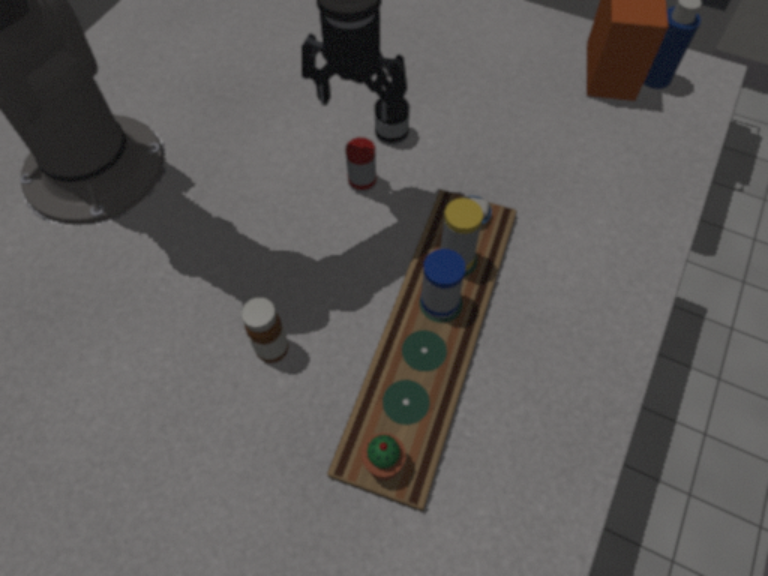

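Blue stands upright on its mark (lid at (445,267)) beside yellow, and the open gripper is above red at (361,150). I descend and grip.

Emit:
drive_tool(
  series=[1,0,1,20,0,0,0,1,0,0,25,0,0,0,1,0,0,25,0,0,0,1,0,0,15,0,0,0,1,0,0,0,0,0,0,0.3,0,0,0,0,0,0,-1,0,0,0,0,0,0,-1,0,0,0,0,0,0,-1,0,0,0,0,0,0,-1,0,0,0,0,0,0,-1,0,0,0,0,0,0],
)

```text
t: 20.78
eef_pos: [0.4256, 0.1749, 0.0585]
tool_rot: [0.001, 0.663, 0.749, 0.001]
contact_force: [-2.5, -1.2, 8.9]
gripper_width: 0.535
```

Emit:
drive_tool(
  series=[-1,0,0,-10,0,0,0,-1,0,0,-30,0,0,0,-1,0,0,-40,0,0,0,-1,0,0,-40,0,0,0,-1,0,0,-40,0,0,0,-1,0,0,-20,0,0,0,-1,0,0,0,0,0,0],
)

```text
t: 21.65
eef_pos: [0.4257, 0.1748, 0.2389]
tool_rot: [0.001, 0.663, 0.749, 0.001]
contact_force: [0.1, 0.4, -2.7]
gripper_width: 0.537
```

```bash
python3 -c "
from plan import *
show([*ROW[1],.24],[*ROW[1],.1])"
```

```text
t 21.65 pos [0.4257 0.1748 0.2389] grip 0.537 F [ 0.1  0.4 -2.7]
rot to target (tool) [ 0.0036 -0.0001 -0.0008]
[ 0.65  -0.067  0.24 ] delta tool mm [-267.   192.7   -1.1] | now axes [-266.9  192.9   -0.4]
[ 0.65  -0.067  0.1  ] delta tool mm [  0.   0. 140.] | now axes [ -0.   -0.5 140. ]
```

Emit:
drive_tool(
  series=[-1,-18,13,0,0,0,0,-1,-29,21,0,0,0,0,-1,-36,26,0,0,0,0,-1,-36,26,0,0,0,0,-1,-36,26,0,0,0,0,-1,-36,26,0,0,0,0,-1,-36,26,0,0,0,0,-1,-25,18,0,0,0,0,-1,-15,11,0,0,0,0,-1,0,0,0,0,0,0],
)

```text
t: 22.9
eef_pos: [0.6488, -0.0677, 0.236]
tool_rot: [-0.001, 0.663, 0.748, -0.0]
contact_force: [-0.2, 0.3, -1.1]
gripper_width: 0.535
```

Emit:
drive_tool(
  series=[-1,0,0,15,0,0,0,-1,0,0,30,0,0,0,-1,0,0,30,0,0,0,-1,0,0,30,0,0,0,-1,0,0,25,0,0,0,-1,0,0,15,0,0,0,-1,0,0,0,0,0,0],
)

```text
t: 23.78
eef_pos: [0.6478, -0.0663, 0.0912]
tool_rot: [-0.001, 0.662, 0.749, -0.001]
contact_force: [0.5, 0.8, -2.0]
gripper_width: 0.533
```

```bash
python3 -c "
from plan import *
show([*ROW[1],.0765])"
```

```text
t 23.77 pos [ 0.6478 -0.0663  0.0912] grip 0.533 F [ 0.5  0.8 -2. ]
rot to target (tool) [-0.0023 -0.0006  0.0008]
[ 0.65  -0.067  0.076] delta tool mm [-0.6  1.7 14.7] | now axes [-0.6  1.8 14.7]
```

Emit:
drive_tool(
  series=[-1,0,1.5,4,0,0,0,-1,0,0,4,0,0,0,-1,0,0,3,0,0,0,-1,0,0,2,0,0,0,-1,0,0,1,0,0,0,-1,0,0,1,0,0,0,-1,0,0,0,0,0,0],
)

```text
t: 24.65
eef_pos: [0.6505, -0.0669, 0.0772]
tool_rot: [-0.0, 0.663, 0.749, -0.0]
contact_force: [-0.3, 0.7, -1.5]
gripper_width: 0.536
```

Emit:
drive_tool(
  series=[-1,0,0,1,0,0,0,-1,0,0,1,0,0,0,-1,0,0,0,0,0,0],
)

```text
t: 25.02
eef_pos: [0.6507, -0.0669, 0.0767]
tool_rot: [0.0, 0.663, 0.749, -0.0]
contact_force: [-3.4, -0.5, 7.4]
gripper_width: 0.538
```

Emit:
drive_tool(
  series=[0.5,0,0,0,0,0,0,1,0,0,0,0,0,0,1,0,0,0,0,0,0,1,0,0,0,0,0,0,1,0,0,-20,0,0,0,1,0,0,-30,0,0,0,1,0,0,-40,0,0,0,1,0,0,-40,0,0,0,1,0,0,-30,0,0,0,1,0,0,-13,0,0,0,1,0,0,0,0,0,0],
)

```text
t: 26.4
eef_pos: [0.6509, -0.0668, 0.2494]
tool_rot: [0.001, 0.663, 0.749, 0.0]
contact_force: [-0.2, 0.4, -0.9]
gripper_width: 0.996
```

```bash
python3 -c "
from plan import *
show([.422,.2905,.25],[.422,.2905,.12],[.422,.2905,.037])"
```

```text
t 26.4 pos [ 0.6509 -0.0668  0.2494] grip 0.996 F [-0.2  0.4 -0.9]
rot to target (tool) [ 0.0017  0.0005 -0.0004]
[0.422 0.29  0.25 ] delta tool mm [ 382.6 -183.5   -0.6] | now axes [ 382.5 -183.7   -1.1]
[0.422 0.29  0.12 ] delta tool mm [  0.   0. 130.] | now axes [ 1.0e-01 -2.0e-01  1.3e+02]
[0.422 0.29  0.037] delta tool mm [ 0.  0. 83.] | now axes [ 0.  -0.1 83. ]
```

Emit:
drive_tool(
  series=[1,24,-11,0,0,0,0,1,36,-17,0,0,0,0,1,40,-19,0,0,0,0,1,40,-19,0,0,0,0,1,40,-19,0,0,0,0,1,40,-19,0,0,0,0,1,40,-19,0,0,0,0,1,40,-20,0,0,0,0,1,40,-20,0,0,0,0,1,26,-13,0,0,0,0,1,16,-7,0,0,0,0,1,0,0,0,0,0,0],
)

```text
t: 27.9
eef_pos: [0.4218, 0.2904, 0.2477]
tool_rot: [-0.0, 0.662, 0.75, -0.001]
contact_force: [0.2, 0.0, -0.0]
gripper_width: 1.003
```

Emit:
drive_tool(
  series=[1,0,0,20,0,0,0,1,0,0,35,0,0,0,1,0,0,35,0,0,0,1,0,0,25,0,0,0,1,0,0,10,0,0,0,1,0,0,0,0,0,0],
)

```text
t: 28.65
eef_pos: [0.4228, 0.2891, 0.1229]
tool_rot: [-0.0, 0.663, 0.748, -0.001]
contact_force: [0.8, -0.0, 0.5]
gripper_width: 1.003
```

```bash
python3 -c "
from plan import *
show([.422,.2905,.037])"
```

```text
t 28.65 pos [0.4228 0.2891 0.1229] grip 1.003 F [ 0.8 -0.   0.5]
rot to target (tool) [-0.0009  0.0006 -0.0017]
[0.422 0.29  0.037] delta tool mm [ 1.5 -0.6 85.9] | now axes [ 1.5 -0.6 85.9]
```

Emit:
drive_tool(
  series=[1,1.5,-0.6,20,0,0,0,1,0,0,25,0,0,0,1,0,0,25,0,0,0,1,0,0,15,0,0,0,1,0,0,0,0,0,0,0.4,0,0,0,0,0,0,-1,0,0,0,0,0,0,-1,0,0,0,0,0,0,-1,0,0,0,0,0,0,-1,0,0,0,0,0,0],
)

```text
t: 29.9
eef_pos: [0.422, 0.2919, 0.0396]
tool_rot: [0.0, 0.663, 0.749, 0.001]
contact_force: [-2.4, -1.7, 6.9]
gripper_width: 0.674
```

Emit:
drive_tool(
  series=[-1,0,0,-10,0,0,0,-1,0,0,-30,0,0,0,-1,0,0,-40,0,0,0,-1,0,0,-40,0,0,0,-1,0,0,-40,0,0,0,-1,0,0,-20,0,0,0,-1,0,0,0,0,0,0],
)

```text
t: 30.78
eef_pos: [0.4223, 0.2919, 0.2201]
tool_rot: [0.001, 0.663, 0.749, 0.002]
contact_force: [0.0, 0.3, -2.6]
gripper_width: 0.674
```

```bash
python3 -c "
from plan import *
show([*ROW[0],.22],[*ROW[0],.1])"
```

```text
t 30.77 pos [0.4223 0.2919 0.2201] grip 0.674 F [ 0.   0.3 -2.6]
rot to target (tool) [ 0.0035 -0.001  -0.0007]
[ 0.659 -0.146  0.22 ] delta tool mm [-4.638e+02  1.818e+02  1.000e-01] | now axes [-4.637e+02  1.822e+02  3.000e-01]
[ 0.659 -0.146  0.1  ] delta tool mm [  0.   0. 120.] | now axes [-1.0e-01 -4.0e-01  1.2e+02]
```

Emit:
drive_tool(
  series=[-1,-20,8,0,0,0,0,-1,-36,14,0,0,0,0,-1,-45,18,0,0,0,0,-1,-45,18,0,0,0,0,-1,-45,18,0,0,0,0,-1,-45,18,0,0,0,0,-1,-45,18,0,0,0,0,-1,-45,18,0,0,0,0,-1,-45,18,0,0,0,0,-1,-45,18,0,0,0,0,-1,-30,11,0,0,0,0,-1,-18,5,0,0,0,0],
)

```text
t: 32.28
eef_pos: [0.6582, -0.1489, 0.2163]
tool_rot: [-0.001, 0.663, 0.748, -0.001]
contact_force: [0.2, 0.1, -2.7]
gripper_width: 0.673
```

Emit:
drive_tool(
  series=[-1,0,0,0,0,0,0,-1,0,0,15,0,0,0,-1,0,0,30,0,0,0,-1,0,0,30,0,0,0,-1,0,0,30,0,0,0,-1,0,0,25,0,0,0,-1,0,0,15,0,0,0,-1,0,0,0,0,0,0],
)

```text
t: 33.28
eef_pos: [0.6576, -0.1458, 0.0721]
tool_rot: [-0.001, 0.662, 0.749, -0.001]
contact_force: [-0.2, 0.5, -2.6]
gripper_width: 0.667
```

```bash
python3 -c "
from plan import *
show([*ROW[0],.0577])
c=cam('scene');cv2.imwrite('pics/g.png',cv2.resize(c[0],None,fx=1.5,fy=1.5))"
```

```text
t 33.27 pos [ 0.6576 -0.1458  0.0721] grip 0.667 F [-0.2  0.5 -2.6]
rot to target (tool) [-0.0023 -0.001   0.001 ]
[ 0.659 -0.146  0.058] delta tool mm [-0.6  1.7 14.4] | now axes [-0.6  1.7 14.4]
```

View pics/g.png

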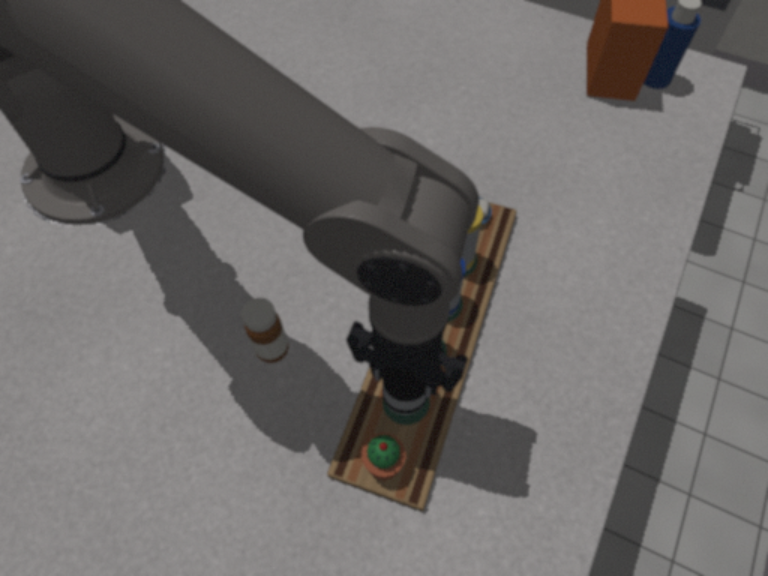

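Black is held just above the cactus-side mark (foot at (405,412)) and clear of the cactus at (383,455).

Emit:
drive_tool(
  series=[-1,0,1.5,4,0,0,0,-1,0,0,4,0,0,0,-1,0,0,3,0,0,0,-1,0,0,2,0,0,0,-1,0,0,1,0,0,0,-1,0,0,1,0,0,0,-1,0,0,0,0,0,0],
)

```text
t: 34.2
eef_pos: [0.6602, -0.1468, 0.0583]
tool_rot: [-0.0, 0.663, 0.749, -0.0]
contact_force: [-0.3, 1.0, -1.9]
gripper_width: 0.672
```

Emit:
drive_tool(
  series=[-1,0,0,1,0,0,0,-1,0,0,1,0,0,0,-1,0,0,0,0,0,0],
)

```text
t: 34.58
eef_pos: [0.6604, -0.1469, 0.0578]
tool_rot: [0.0, 0.663, 0.749, -0.0]
contact_force: [-4.3, -0.6, 8.0]
gripper_width: 0.672
```

Emit:
drive_tool(
  series=[0.5,0,0,0,0,0,0,1,0,0,0,0,0,0,1,0,0,0,0,0,0,1,0,0,0,0,0,0,1,0,0,-20,0,0,0,1,0,0,-30,0,0,0,1,0,0,-40,0,0,0,1,0,0,-40,0,0,0,1,0,0,-40,0,0,0,1,0,0,-20,0,0,0],
)

```text
t: 35.83
eef_pos: [0.6614, -0.1466, 0.2503]
tool_rot: [0.002, 0.663, 0.749, 0.001]
contact_force: [0.2, 0.2, 0.0]
gripper_width: 1.001
```

Emit:
drive_tool(
  series=[1,-10,-10,0,0,0,0,1,-20,-20,0,0,0,0,1,-30,-25,0,0,0,0,1,-30,-25,0,0,0,0,1,-30,-25,0,0,0,0,1,-30,-25,0,0,0,0,1,-30,-25,0,0,0,0,1,-30,-25,0,0,0,0,1,-30,-20,0,0,0,0,1,-20,-10,0,0,0,0,1,-10,0,0,0,0,0,1,0,0,0,0,0,0],
)

```text
t: 37.33
eef_pos: [0.4853, -0.4398, 0.2457]
tool_rot: [-0.0, 0.662, 0.749, 0.0]
contact_force: [0.1, -0.1, 0.3]
gripper_width: 1.0
```

```bash
python3 - <<'E'
from m import *; from plan import show,ROW,yb
show(); xb=np.array([yb[1],-yb[0]]); O=ROW.mean(0)
t=cam("top"); s=cam("scene")
for n,c in(("top",t),("scene",s)):
    h=cv2.cvtColor(c[0],cv2.COLOR_BGR2HSV).astype(int); hh=h[...,0].copy(); hh[hh>150]-=180
    for k,lo,hi,z in(('red',-8,8,.082),('blue',100,125,.1),('yellow',18,34,.118),('black',0,0,.064)):
        m=(c[0].max(2)<45) if k=='black' else (hh>lo)&(hh<hi)&(h[...,1]>150)&(h[...,2]>60)
        N,l,st,ce=cv2.connectedComponentsWithStats(m.astype(np.uint8))
        for i in range(1,N):
            p=ray(c,*ce[i],z+.018)[:2]-O
            if st[i,4]>150 and abs(p@xb)<.05 and abs(p@yb)<.2: print(n,k,st[i,2:],'board x,y mm',np.round([p@xb*1000,p@yb*1000],1))
cv2.imwrite('pics/z.png',np.vstack([cv2.resize(t[0][60:310,100:450],(630,300)),cv2.resize(s[0][100:350,100:400],(630,300))]))
E
```

```text
t 37.33 pos [ 0.4853 -0.4398  0.2457] grip 1.0 F [ 0.1 -0.1  0.3]
rot to target (tool) [ 0.0002 -0.0012  0.0002]
top red [ 21  21 346] board x,y mm [ -1.  -37.7]
top blue [ 25  25 464] board x,y mm [-2.9 41.1]
top yellow [ 25  24 466] board x,y mm [ -0.2 119.9]
top black [ 26  28 547] board x,y mm [  -0.2 -113.8]
scene red [ 25  22 414] board x,y mm [ -1.1 -39.6]
scene blue [ 27  24 487] board x,y mm [-2.  40.2]
scene yellow [ 23  22 316] board x,y mm [  0.3 117.7]
scene black [  44   55 1145] board x,y mm [   8.3 -117.5]
```

View pics/z.png

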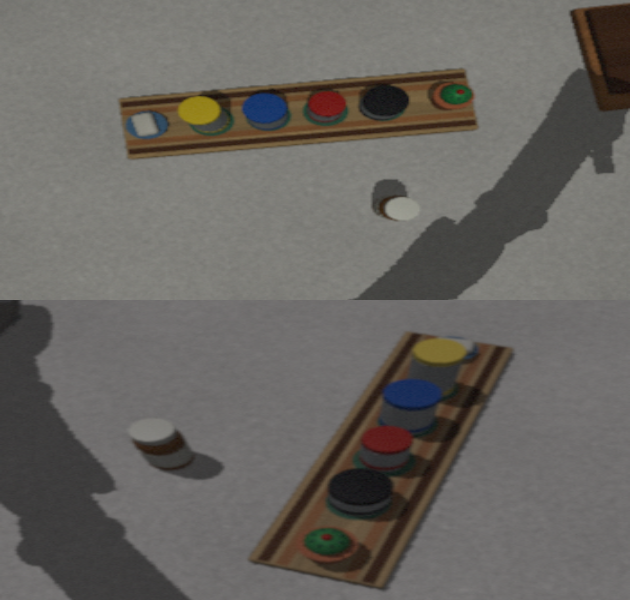

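The four tins stand in order yellow, blue, red, black from soap to cactus, all upright, with the jar, cactus and dish in place. The black mask was contaminated by shadow, so I measure black again and compare the bystanders with the first pictures.

```bash
python3 - <<'E'
from m import *; from plan import ROW,yb
xb=np.array([yb[1],-yb[0]]); O=ROW.mean(0)
for n in("top","scene"):
    c=cam(n); u=proj(c,[*ROW[0],.082]).astype(int); 
    for th in(26,32,38):
        m=(c[0].max(2)<th).astype(np.uint8); m=cv2.morphologyEx(m,cv2.MORPH_OPEN,np.ones((5,5)))
        N,l,st,ce=cv2.connectedComponentsWithStats(m); i=l[u[1],u[0]]
        if i: p=ray(c,*ce[i],.082)[:2]-O; print(n,th,st[i,2:],np.round([p@xb*1000,p@yb*1000],1))
    if n=="top":
        for k,a in(('white',100),('green',100)):
            for b in blobs(c,k,a): print(k,b[0],b[3].round(1))
    # pixel shift of bystanders vs the first picture (phase correlation)
    o=cv2.resize(cv2.imread(f"pics/{n}0.png"),(512,384),interpolation=cv2.INTER_AREA)
    for nm,w in(('cactus',[*(O-.208*yb),.05]),('soap',[*(O+.208*yb),.04]),('jar',[.4467,-.1517,.1])):
        x,y=proj(c,w).astype(int); f=lambda i:cv2.cvtColor(i[y-16:y+16,x-16:x+16],cv2.COLOR_BGR2GRAY).astype(np.float32)
        print(n,nm,np.round(cv2.phaseCorrelate(f(o),f(c[0]))[0],2))
E
```

```text
top 32 [ 22  21 344] [   1.2 -117.2]
top 38 [ 25  26 508] [  -0.6 -114.5]
white 119 [320.5  34.3]
white 173 [322.3 235.4]
green 164 [352.6 138.4]
top cactus [-0.03 -0.05]
top soap [0.12 0.  ]
top jar [-0.04 -0.01]
scene 32 [ 24  25 490] [   3.7 -111.5]
scene 38 [ 29  32 759] [   0.8 -118.3]
scene cactus [-0.05  0.15]
scene soap [ 0.34 -0.14]
scene jar [0.1  0.12]
```

```bash
python3 - <<'E'
from m import *; from plan import ROW,yb
out=[]; a=np.linspace(0,2*np.pi,60)
for n in("top","scene"):
    c=cam(n); u=proj(c,[*ROW[0],.05]).astype(int); x0,y0=u-25
    i=cv2.resize(c[0][y0:y0+50,x0:x0+50],None,fx=8,fy=8,interpolation=cv2.INTER_CUBIC); i=np.clip(i*2.5,0,255).astype(np.uint8)
    for r,z,col in((.03,.082,(255,0,255)),(.032,.018,(0,255,255))):
        P=np.array([proj(c,[ROW[0][0]+r*np.cos(t),ROW[0][1]+r*np.sin(t),z]) for t in a])
        cv2.polylines(i,[((P-[x0,y0]+.5)*8).astype(int)],True,col,1)
    out.append(i)
cv2.imwrite('pics/y.png',np.hstack(out))
E
```

```text
(no output)
```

View pics/y.png

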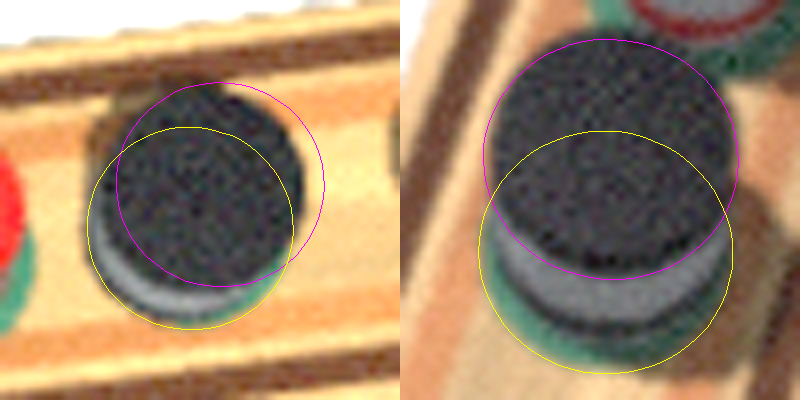

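In the enlarged crops (centred on the mark outlines), black sits about 3–5 mm towards red along the row and about 0–2 mm off across it. That is well inside 13 mm, so I hand in.

```bash
python3 -c "
from h import *
print(bot.hand_in(), bot.get_obs()['t'])"
```

```text
the job is handed in; nothing more can be done
the job is handed in; nothing more can be done
```

I stood the four tins upright on the green marks in height order: black next to the cactus, then red, blue and yellow next to the soap dish. I handed the job in at about 37.5 s of the 96 s allowed, and `hand_in` gives no verdict.

**Tin positions:** the limit is 13 mm off the mark centre in each direction.

| Tin | Off the mark along the row | Off the mark across the row |
|---|---|---|
| Yellow | up to 2.3 mm | under 0.5 mm |
| Blue | up to 1.1 mm | 2–3 mm |
| Red | up to 2.3 mm | about 1 mm |
| Black | about 3–5 mm, towards red | about 0–2 mm |

**Where the checks disagreed:** shadow and the tin's dark rim spoiled the automatic readings for black. They ran from 2 to 8.5 mm along the row, with one rough early reading 8 mm across, still inside the limit. The black figures in the table are from enlarged crops with the outlines drawn in.

**Bystanders and gripper:** the cactus, soap dish and amber jar moved less than 0.4 pixel (about 1 mm) between the first and last pictures. The gripper was open, clear of everything and reading about 0 N.

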